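# Clamp a milling jar in the bench holder with pushes alone

## Robot

A 7-joint arm with a two-finger parallel gripper is mounted at the origin on a cart in front of the work surface, level with it; the furniture and walls round the work are solid. World frame = base frame: x ahead of the robot, y to its left, z up, the work surface at z = 0. Lengths are in m, angles in degrees, forces in N, time in s.
With the tool pointing down it reaches from about 0.425 to 0.875 m from the base axis. Payload 4.7 kg.
Tool frame: the origin (TCP) lies at the very end of the fingers, on their centre line; the grasp point (between the pads) lies env.hold_point_z behind it (env.hold_point_z is the distance from the TCP to the grasp point, in m); z points along the fingers, y is the line along which they close (so a half turn about z gives the same grasp; the last joint's range is limited). The gripper opens to 87 mm and grips with 3 to 60 N. Pads are 19 mm wide; open, the fingers measure 117 mm over their backs; the gripper's body (75 mm by 190 mm) begins 51 mm behind the grasp point.
Start: joints at [0.808, 18.392, -4.016, 83.108, 1.295, 78.541, -3.26], TCP at [0.65, -0, 0.223] pointing down, gripper open.
Joint ranges: [-163.93, 163.93], [-17.29, 119.83], [-79.2, 71.16], [3.27, 140.29], [-89.18, 269.18], [5.43, 117.66], [-154.24, 154.24]. Speed limits (degrees/s): [147.25, 147.25, 180, 180, 180, 180, 180].

## Interface

Orientations are given as [roll, pitch, yaw] about the fixed x, y, z axes, in that order (R = Rz(yaw) Ry(pitch) Rx(roll)).
In Python, from cell import env gives the robot as it stands.
- The arm moves only by the shell command python3 -m jog 'ROWS' [FORCE]. ROWS is JSON, a list of rows, each an object with "dp": the shift along the tool's x, y, z in cm, a list of three; "twist": the turn about the tool's z in degrees; "fingers": the opening, from 0 (shut) to 1 (fully open). A call has 1 to 8 rows; each row is the pose to reach, as a shift and turn from the pose commanded when the call began, along the tool's axes at that moment; what a row does not reach only later rows make up. A row lasts 1/8 s, in which the tool goes at most 62.5 mm and 10.7 degrees, less where a joint would pass 70% of its speed; a pose out of reach is approached as far as the arm can. A call with a gripper value outside its range is refused whole. The fingers move at their own pace and stop on an object; FORCE is the grip in N (left out, the last holds). Time passes only in rows, so rows that repeat a pose let the fingers close. It gives the time, the measured TCP pose, the force, the opening and the grip force at its end, in the units of the state.
- env.get_obs(): the state, without advancing time (a new reading comes with each control period).
- env.read_camera(name): name is "scene" or "side" or "wrist"; returns a dict with "pixels" (384x512x3 uint8, blue, green, red), "depth" (384x512 float32, m along the optical axis (not along the pixel's ray), 0 where there is no reading), "fx", "fy", "cx", "cy" (pixels), "rvec" (rotation vector, rad) and "tvec" (3), from world to camera coordinates, as OpenCV has them. Camera axes: x right, y down, z forward; pixel columns grow to the right and rows downward; lengths in m; the calibration is good to about 2 mm. A picture is of the moment at which its call begins.
- env.sign_off(): hands the job in; it is judged then, once.
The state is a dict: "time_s": time; "qpos": joint angles; "joint_velocities": joint speeds; "effort": joint torques, N m; "tool_pos": TCP position; "tool_rot": TCP orientation; "force": force on the tool from outside, world axes, zero at the start; "wrist_torque": the same for the moment, N m; "grip_width": finger opening in m; "grasp_force": force on a finger pad.
Only numpy, scipy, OpenCV 4.12 (cv2) and the standard library are available. Lean on these libraries where they do the work, as an engineer would, in place of code of your own. Each camera call takes 0.05 s, during which the arm holds its last target. There are 200 camera calls.

## Task

Secure the small empty milling jar, which stands in front of the bench jar holder, in that holder so that it can be brushed out. Working only by pushing with the fingertips and never lifting or tipping the jar, push it along the bench into the holder's open vee until it is fully home against both faces, then push the knob of the clamp lever round until its roller is tight against the jar, and leave the jar clamped there. Leave the other things on the bench where they are.

Things in the scene. Friction and masses are not known exactly. Their poses are not given: they have to be found in the camera images.
- milling_jar: The job's jar: small open round steel jar (empty, no lid), outer diameter 60, height 50, about 0.5 kg, standing upright on the bench in front of the holder's mouth. Origin: centre of its underside; z up; its yaw means nothing.
- holder: Grey jar holder fixed to the bench. Origin: on the bench, where the jar's underside centre lies when home; +x points into the vee, -x out of its mouth. It has no floor. Two black-lined faces, 50 long, 44 high, lie 30 from the origin, 60 degrees left and right of +x. Approach from -x is free for |y| < 34 while the lever is open. Grey body spans x to 80, y -75 to 62; its foot is 8 high.
- lever_knob (a point): Centre of the black knob at the end of the steel lever, on the holder's right (-y) side: 50 above the bench, 85 from the pivot axis. Upright, diameter 20, 40 to 58 high, on the round end (diameter 20) of the lever bar, 34 to 40 high; below its end is free space. At joint q the lever points along 210 degrees + q in the holder's frame (0 = +x, 90 = +y).
- clamp_lever (a joint): Angle of the bell-crank lever (rad) about an upright axis at (-68, -44) in the holder's frame: 0 open, growing counter-clockwise seen from above, stop at 1.83. The knob travels towards +x along the right side. It stays where left; friction needs about 3 N at the knob. The roller meets a jar that is home at about 1.65, then wedges it tight up to the stop (about 10 N at the knob).
- roller: Black rubber-tyred roller with a metal hub, diameter 22, 14 to 33 high, turning freely on a pin under the lever's short arm, 42 from the lever's pivot axis. It bears on the jar's wall. Origin: centre of its underside; its own turn means nothing.
- lid: Bystander: lid of the jar, diameter 66, 26 high, with a small knob, left of the holder. Origin: centre of underside.
- vial: Bystander: vial with a screw cap, diameter 32, 68 high, behind the holder. Origin: centre of underside.
- mortar: Bystander: white mortar (grinding bowl), diameter 82, 44 high, right of and behind the holder. Origin: centre of underside.
- sweep_brush: Bystander: brush with yellow handle, 28 x 151 x 10, lying right of the work. Origin: centre of underside.
- boat: Bystander: empty square weighing boat, 64 x 64 x 13, standing right of the work. Origin: centre of underside.
Mind the look-alikes: they are no part of the job. Leave any blue look-alike of the milling_jar alone.

How it is judged (in metres and radians):
On the way:
1. the jar is in the vee, within 8 mm of home, while the lever is still open (below 0.9 rad) (horizontal distance between milling_jar and holder below 0.008 m and value of joint clamp_lever below 0.9 rad), for 0.1 s.
At the end, for the whole second after the job is handed in: The jar stands upright on the bench within 3 mm of home in the vee, at rest, and the clamp lever is past 1.5 rad with the roller pressing on the jar with more than 2 N (horizontal distance between milling_jar and holder below 0.003 m and height (world z) of milling_jar below 0.004 m and angle between milling_jar's own z axis and vertical below 0.05 rad and value of joint clamp_lever above 1.5 rad and contact force between roller and milling_jar above 2 N and linear speed of milling_jar below 0.01 m/s); the robot touches nothing.
It fails at once if the jar is lifted off the bench (over 8 mm) (height (world z) of milling_jar above 0.008 m).
It fails at once if the jar is tipped (over 0.25 rad) (angle between milling_jar's own z axis and vertical above 0.25 rad).
It fails at once if another thing on the bench is moved (over 20 mm) (distance of any of lid, vial, mortar, sweep_brush, boat from where it was at the start of the episode above 0.02 m).
It also fails if it takes over 64 s, if anything falls off the work surface, if the arm or the gripper's body presses on something with over 40 N, if the wrist force passes 120 N, or if a joint passes its speed limit or range.

## Working session

There is one attempt and no reset: what is moved stays moved. The work goes in short steps, Python scripts to look and compute and a shell command to move; the robot and the scene stay as the last step left them, time stands still between calls to the robot, and variables do not carry over. Pictures are saved under pics/ and viewed, at most 11 in all, crops included, and the job is handed in when it is done.

```bash
mkdir -p pics; cat > h.py <<'E'
import numpy as np, cv2
from cell import env
def cam(n):
    c=env.read_camera(n); c['R']=cv2.Rodrigues(np.array(c['rvec'],float))[0]; c['t']=np.array(c['tvec'],float).ravel(); return c
def cloud(c):
    v,u=np.mgrid[0:384,0:512]; d=c['depth']
    P=np.stack([(u-c['cx'])/c['fx']*d,(v-c['cy'])/c['fy']*d,d],-1)
    W=(P-c['t'])@c['R']; W[d==0]=np.nan; return W
def ray(c,u,v,z):
    d=c['R'].T@np.array([(u-c['cx'])/c['fx'],(v-c['cy'])/c['fy'],1]); o=-c['R'].T@c['t']
    return o+d*(z-o[2])/d[2]
E
python3 - <<'E'
from h import *
for n in ['scene','side']:
    c=cam(n); cv2.imwrite(f'pics/{n}0.png',c['pixels']); np.savez(f'{n}0.npz',**c)
    print(n,-c['R'].T@c['t'])
o=env.get_obs();print(o['tool_pos'],o['tool_rot'],o['force'],env.hold_point_z)
E
```

```text
scene [0.07886743 0.88229488 0.60443576]
side [ 4.82687521e-04 -7.36011401e-01  5.53702493e-01]
[ 6.49518143e-01 -4.84117630e-05  2.21581292e-01] [-1.79903242e+02  6.08619980e-03  9.00021624e+01] [-0.29879894 -0.03479672 -0.15822482] 0.0187
```

View pics/scene0.png

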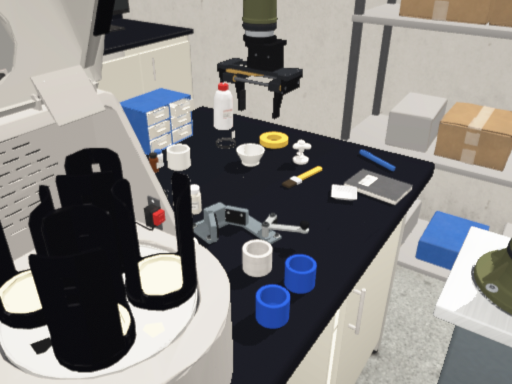

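View pics/side0.png

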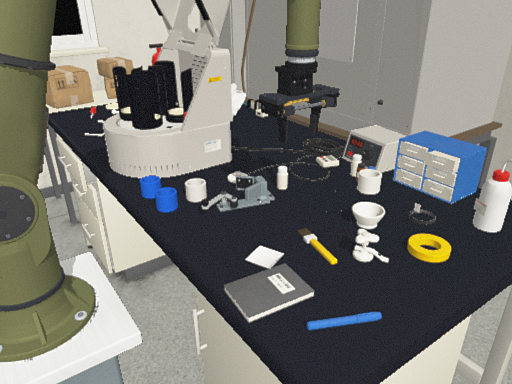

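The white-steel jar is at scene (257,258) and side (196,189). The holder is at scene (235,222) and side (245,192), with its lever pointing toward the robot. Two blue look-alikes stand nearby.

```bash
python3 - <<'E'
from h import *
im=np.zeros((600,600,3),np.uint8); H=np.full((600,600),-1.)
S=1000/1.0 # 1mm px*; x 0.4..0.8?, centred
cs={n:dict(np.load(f'{n}0.npz')) for n in ['scene','side']}
s=cs['scene'];
print('jar',ray(s,257,247,.05),'holder',ray(s,235,222,.03),'side jar',ray(cs['side'],196,182,.05))
c0=ray(s,245,235,.03)
for n,c in cs.items():
    W=cloud(c); m=np.isfinite(W[...,0])&(W[...,2]<.09)&(W[...,2]>-.01)
    p=W[m];col=c['pixels'][m]
    u=((c0[1]-p[:,1])*1500+300).astype(int); v=((c0[0]-p[:,0])*1500+300).astype(int)
    for a,b,z,k in zip(u,v,p[:,2],col):
        if 1<=a<598 and 1<=b<598 and z>H[b,a]: H[b-1:b+2,a-1:a+2]=z; im[b-1:b+2,a-1:a+2]=k
print(c0)
cr=np.hstack([cv2.resize(s['pixels'][170:340,160:330],(400,400),interpolation=cv2.INTER_CUBIC),cv2.resize(cs['side']['pixels'][150:230,130:290][:, :],(400,200),interpolation=cv2.INTER_CUBIC).repeat(2,0)[:400]])
cv2.imwrite('pics/top.png',im)
cv2.imwrite('pics/crop.png',np.hstack([cv2.resize(s['pixels'][180:300,190:320],(433,400),interpolation=3),]))
E
```

```text
jar [0.48506426 0.25224457 0.05      ] holder [0.59228693 0.17857341 0.03      ] side jar [0.48647482 0.25150152 0.05      ]
[0.54486244 0.20782453 0.03      ]
```

View pics/top.png

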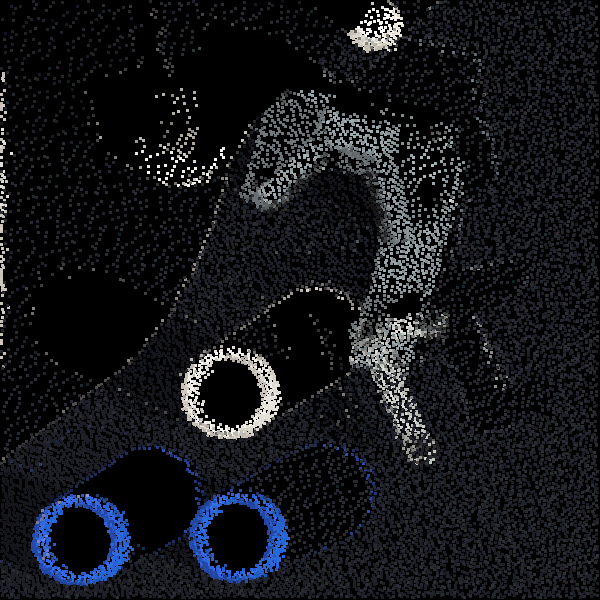

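View pics/crop.png

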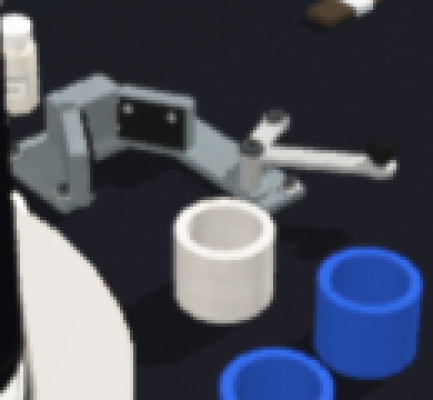

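The top map (1.5 px/mm, up = +x, left = +y) shows the jar at (230,393), the vee opening downward at about (330,200), and the lever pivot near (395,335) with its knob near (425,455). Holder yaw is roughly -17°. I'll look from the wrist camera above it.

```bash
python3 -m jog '[{"dp":[5,-4,-3]},{"dp":[10,-8,-6]},{"dp":[14,-12,-8]},{"dp":[16,-14,-10]},{"dp":[16,-14,-10],"fingers":0.28},{"dp":[16,-14,-10],"fingers":0.28},{"dp":[16,-14,-10],"fingers":0.28}]'
python3 - <<'E'
from h import *
c=cam('wrist'); cv2.imwrite('pics/w1.png',c['pixels']); np.savez('w1.npz',**c); print(-c['R'].T@c['t'])
E
```

```text
[0.64806881 0.07510135 0.38197831]validation failed for argument at $[0]...
```

View pics/w1.png

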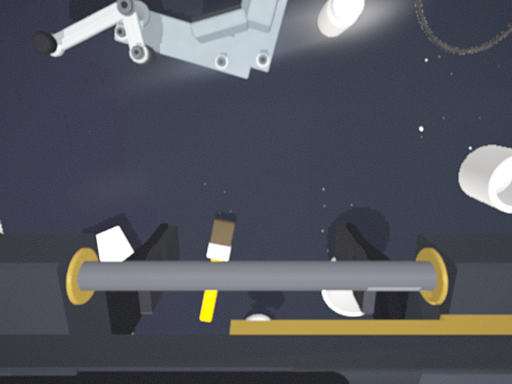

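The move was refused because each row needs every field. The wrist view works: the holder and lever are at the top, with the knob at (45,42) and the pivot at (125,8). I'll move toward them.

```bash
python3 -m jog '[{"dp":[4,-3,-2],"twist":0,"fingers":0.28},{"dp":[8,-6,-4],"twist":0,"fingers":0.28},{"dp":[10,-8,-6],"twist":0,"fingers":0.28},{"dp":[11,-9,-6],"twist":0,"fingers":0.28},{"dp":[11,-9,-6],"twist":0,"fingers":0.28},{"dp":[11,-9,-6],"twist":0,"fingers":0.28}]'
python3 - <<'E'
from h import *
c=cam('wrist'); cv2.imwrite('pics/w2.png',c['pixels']); np.savez('w2.npz',**c); print(-c['R'].T@c['t'])
E
```

```text
time_s: 0.9
tool_pos: [0.5603, 0.1081, 0.2811]
tool_rot: [-179.9, 0.1, 89.9]
force: [0.3, -0.5, 0.4]
grip_width: 0.035
grasp_force: 0.0
[0.55905226 0.18348896 0.44148352]
```

View pics/w2.png

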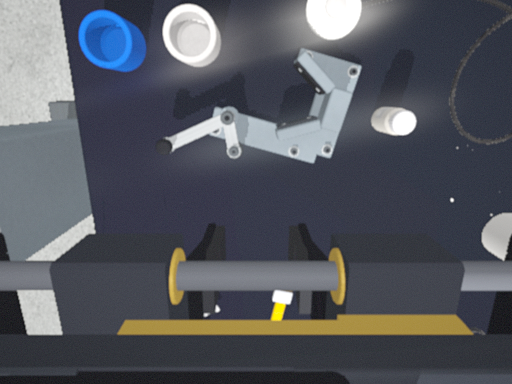

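The wrist view shows the knob at (165,146), the pivot at (227,117), the roller pin at (234,151), the jar rim at (192,35), and the vee opening left at about (270,95). I'll enlarge it for exact corners.

```bash
python3 - <<'E'
from h import *
c=dict(np.load('w2.npz')); 
cv2.imwrite('pics/w2c.png',cv2.resize(c['pixels'][35:175,160:360],(800,560),interpolation=cv2.INTER_CUBIC))
W=cloud(c)
for n,(u,v) in dict(knob=(165,146),piv=(227,117),rol=(234,151)).items():
    z=np.nanmedian(W[v-1:v+2,u-1:u+2,2]); print(n,z.round(4),ray(c,u,v,z).round(4))
# jar rim
for C in [c,dict(np.load('scene0.npz')),dict(np.load('side0.npz'))]:
    Wc=cloud(C); m=(abs(Wc[...,2]-.05)<.004)&(np.hypot(Wc[...,0]-.485,Wc[...,1]-.253)<.04)
    p=Wc[m][:,:2].astype(np.float32); print('jar',len(p),np.round(cv2.minEnclosingCircle(p),4) if 0 else cv2.minEnclosingCircle(p), p.mean(0))
# vee top: points z .038-.05 around holder
m=(W[...,2]>.039)&(W[...,2]<.05); print(np.histogram(W[60:160,270:360,2],bins=np.arange(0,.07,.004)))
E
```

```text
knob 0.0558 [0.4473 0.129  0.0558]
piv 0.0433 [0.5222 0.1624 0.0433]
rol 0.0431 [0.5298 0.1207 0.0431]
jar 1004 ((0.4824982285499573, 0.25471439957618713), 0.030224818736314774) [0.48258048 0.2556232 ]
jar 226 ((0.4834638833999634, 0.2557777762413025), 0.03124331869184971) [0.482157  0.2565402]
jar 93 ((0.4853571355342865, 0.25457262992858887), 0.0344204418361187) [0.48330098 0.2519595 ]
(array([ 106, 2362,  213,   87,   49,   54,   41,   44,   63,  202, 1993,
         12,    0,    0,    0,    0,    0]), array([0.   , 0.004, 0.008, 0.012, 0.016, 0.02 , 0.024, 0.028, 0.032,
       0.036, 0.04 , 0.044, 0.048, 0.052, 0.056, 0.06 , 0.064, 0.068]))
```

View pics/w2c.png

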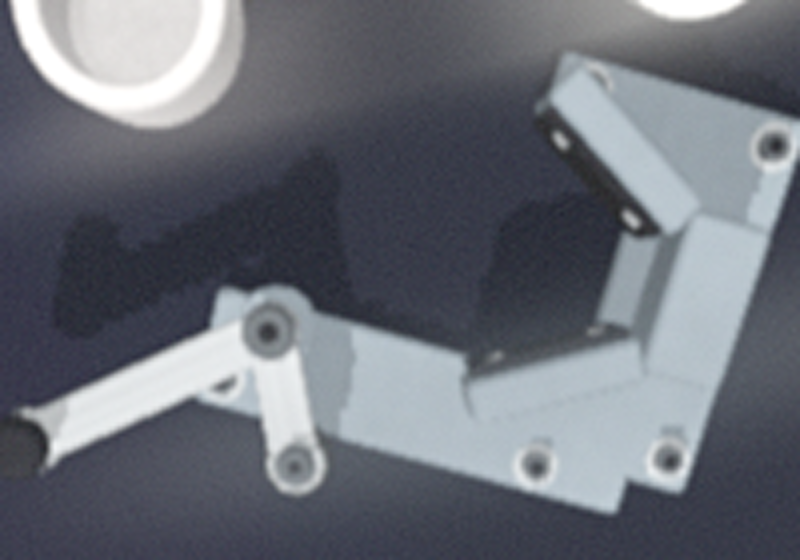

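The crop shows the left plate edge from about (553,95) to (668,228) and the right plate from (470,385) to (640,335). I'll fit both plates' tops from depth at 44 mm.

```bash
python3 - <<'E'
from h import *
c=dict(np.load('w2.npz')); W=cloud(c)
m=((W[...,2]>.0385)&(W[...,2]<.048)); m[:, :272]=0; m[:,365:]=0; m[:45]=0; m[165:]=0
k=np.zeros((384,512),np.uint8); k[m]=255
n,l,s,_=cv2.connectedComponentsWithStats(k); print([ (i,list(s[i])) for i in range(1,n) if s[i][4]>30])
out=cv2.resize(c['pixels'][35:175,260:370],(660,840),interpolation=0); 
mm=cv2.resize(k[35:175,260:370],(660,840),interpolation=0); out[mm>0]=out[mm>0]//2+np.array([0,0,120],np.uint8)
cv2.imwrite('pics/mask.png',cv2.resize(out,(471,600)))
S=dict(np.load('scene0.npz'));
# top-down extents of top points
p=W[m][:,:2]
for yaw in [-12,-14,-16,-18]:
    a=np.radians(yaw); r=[]
    for sgn in (1,-1):
        b=a+sgn*np.radians(60); d=p@[np.cos(b),np.sin(b)]; h=np.histogram(d,bins=np.arange(d.min(),d.max(),.002)); r.append((h[0],h[1][0].round(4)))
    print(yaw,r)
E
```

```text
[(1, [np.int32(276), np.int32(51), np.int32(76), np.int32(89), np.int32(2255)])]
-12 [(array([  8,  12,  17,  22,  23,  27,  27,  29,  27,  30,  26,  30,  28,
        29,  28,  26,  30,  30,  27,  33,  23,  31,  27,  23,  35,  28,
        27,  31,  42,  37,  40,  40,  37,  44,  36,  44,  38,  39,  85,
       115, 118, 121, 143, 110, 137, 108, 114,  49,  19]), np.float64(0.492)), (array([ 11,  18,  22,  23,  31,  33,  29,  35,  28,  32,  31,  33,  30,
        32,  29,  32,  27,  32,  28,  32,  27,  33,  28,  31,  24,  26,
        23,  22,  33,  34,  42,  45,  42,  43,  49,  42,  67, 106, 110,
       109, 125, 115, 116, 114, 105,  79,  36,  23,  18,  13]), np.float64(-0.036))]
-14 [(array([  8,  12,  16,  25,  21,  24,  35,  24,  23,  36,  23,  24,  35,
        24,  24,  35,  24,  24,  36,  24,  27,  32,  23,  28,  28,  25,
        25,  32,  33,  42,  37,  42,  39,  42,  41,  38,  42,  43, 108,
       121, 124, 128, 127, 125, 126, 121,  98,  32,  18,   9]), np.float64(0.5037)), (array([ 10,  20,  21,  25,  27,  32,  33,  33,  30,  33,  31,  34,  30,
        32,  31,  30,  31,  30,  31,
[... 713 characters left out ...]
109,
       107, 117, 112, 120, 109, 114,  98,  72,  20,  16,   9]), np.float64(-0.0817))]
-18 [(array([  8,  14,  18,  18,  28,  25,  27,  25,  28,  26,  26,  27,  26,
        27,  26,  27,  26,  29,  23,  30,  26,  29,  26,  26,  25,  25,
        22,  24,  27,  36,  40,  42,  41,  41,  42,  41,  49, 107, 112,
       127, 131, 126, 134, 126, 126, 107,  44,  27,  23,  13,   5]), np.float64(0.5253)), (array([ 12,  16,  23,  23,  29,  33,  34,  33,  33,  33,  32,  36,  31,
        34,  31,  31,  33,  31,  32,  32,  31,  31,  31,  27,  31,  28,
        27,  37,  40,  42,  42,  42,  42,  42,  41,  40,  42,  46,  97,
       105, 108, 118, 113, 111, 111, 103,  84,  32,  13]), np.float64(-0.1043))]
```

View pics/mask.png

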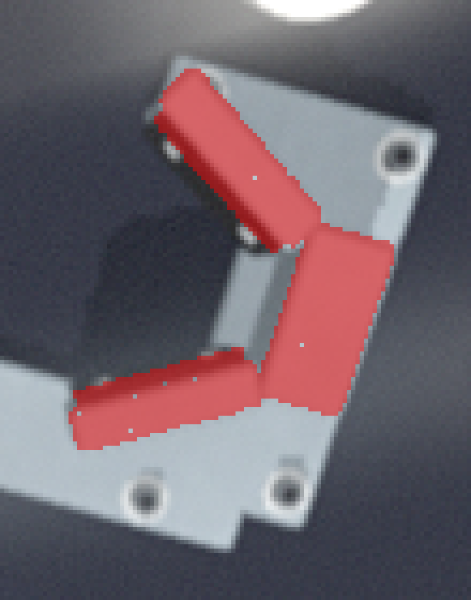

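```bash
python3 - <<'E'
from h import *
c=dict(np.load('w2.npz')); W=cloud(c)
m=((W[...,2]>.0385)&(W[...,2]<.048)); m[:, :272]=0; m[:,365:]=0; m[:45]=0; m[165:]=0
p=W[m][:,:2]; a=np.radians(-15.5)
# rough home
def face(sgn,a,h):
    b=a+sgn*np.radians(60); n=np.array([np.cos(b),np.sin(b)]); t=np.array([-n[1],n[0]])
    q=p-h; s=q@t; d=q@n; P=[]
    for s0 in np.arange(-.018,.018,.003):
        k=(abs(s-s0)<.0015)&(d>.015)&(d<.045)
        if k.sum()>3: P.append((s0,np.percentile(d[k],3)))
    P=np.array(P); f=np.polyfit(P[:,0],P[:,1],1); return np.degrees(np.arctan(f[0])),f[1],np.std(P[:,1]-np.polyval(f,P[:,0])),len(P)
N=np.array([[np.cos(a+s),np.sin(a+s)] for s in (np.pi/3,-np.pi/3)])
h=np.linalg.solve(N,[.5896-.03,-.0067-.03])
for _ in range(3):
    L,R=face(1,a,h),face(-1,a,h); print(np.degrees(a),h,L,R)
    a+=np.radians((L[0]+R[0])/2)
    N=np.array([[np.cos(a+s),np.sin(a+s)] for s in (np.pi/3,-np.pi/3)])
    h=h+np.linalg.solve(N,[L[1]-.03,R[1]-.03])
Rz=np.array([[np.cos(a),-np.sin(a)],[np.sin(a),np.cos(a)]])
piv=h+Rz@[-.068,-.044]; print('home',h,np.degrees(a),'pivot',piv)
J=np.array([.483,.255]); K=np.array([.4473,.129])
v=K-piv; print('knob r,q',np.hypot(*v),np.degrees(np.arctan2(v[1],v[0])-a)%360-210)
print('jar in holder',Rz.T@(J-h), 'dir',np.degrees(np.arctan2(*(h-J)[::-1])),np.hypot(*(h-J)))
E
```

```text
-15.5 [0.59588558 0.19201393] (np.float64(0.1575025138689201), np.float64(0.028661318660294022), np.float64(0.00023951629044599446), 12) (np.float64(-0.32986111404749463), np.float64(0.036410720513972004), np.float64(0.00019054507124732043), 12)
-15.586179300089288 [0.59956897 0.18634154] (np.float64(-0.6859898225409866), np.float64(0.029927464620346535), np.float64(0.000252062438320414), 12) (np.float64(-0.04163699414374511), np.float64(0.030189251343859403), np.float64(0.00020415169596802666), 12)
-15.949992708431651 [0.59963966 0.18616415] (np.float64(-1.0022043997219627), np.float64(0.029959991756873253), np.float64(0.00017240705174440042), 12) (np.float64(-0.3783761234750695), np.float64(0.030001761240236242), np.float64(0.0002041866434622178), 12)
home [0.5995961  0.18615199] -16.640282970030167 pivot [0.52184391 0.16346727]
knob r,q 0.0821266554529008 11.454940478868934
jar in holder [-0.13142869  0.03257605] dir -30.56112491809387 0.13540568583234
```

Home is (0.5996, 0.1862) with yaw about -15.4°, and the computed pivot matches the seen one. The jar is at (0.483, 0.255), so I'll push 135 mm along -30.6°, with two fingertips spread behind the jar.

```bash
python3 -m jog '[{"dp":[4,-3,0],"twist":-10,"fingers":0.28},{"dp":[8,-6,0],"twist":-20,"fingers":0.28},{"dp":[12,-8,2],"twist":-30,"fingers":0.28},{"dp":[15,-10,6],"twist":-40,"fingers":0.28},{"dp":[17,-11.6,10],"twist":-50,"fingers":0.28},{"dp":[17,-11.6,14],"twist":-59.4,"fingers":0.28},{"dp":[17,-11.6,17],"twist":-59.4,"fingers":0.28},{"dp":[17,-11.6,17],"twist":-59.4,"fingers":0.28}]'
python3 - <<'E'
from h import *
c=cam('side'); cv2.imwrite('pics/s2.png',cv2.resize(c['pixels'][90:240,110:310],(800,600),interpolation=2))
E
```

```text
time_s: 1.95
tool_pos: [0.4428, 0.2779, 0.1096]
tool_rot: [-179.7, -0.2, 149.3]
force: [-0.6, 0.4, 1.1]
grip_width: 0.0245
grasp_force: 0.0
```

View pics/s2.png

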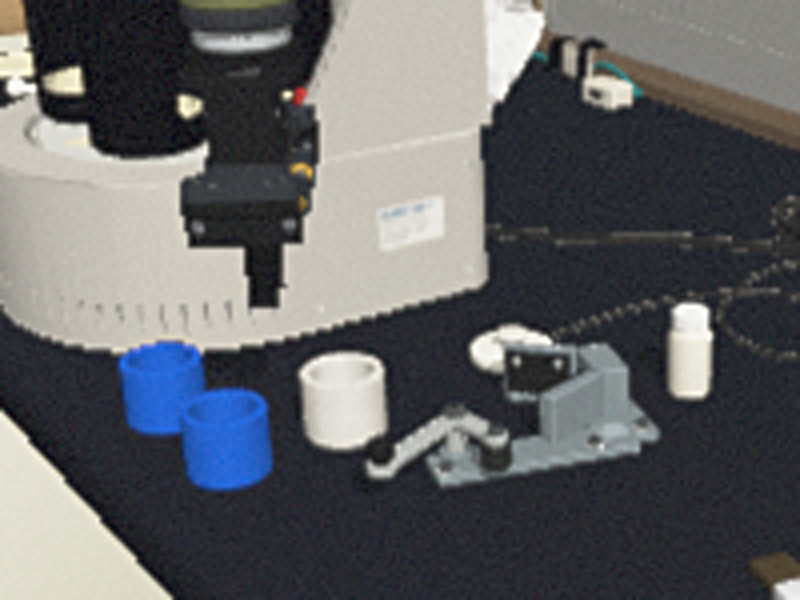

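The fingers hang behind the jar, clear of the blue pots (crop (165,385) and (225,435)). The jar is at (343,400). I'll descend and start pushing.

```bash
python3 -m jog '[{"dp":[0,0,3],"twist":0,"fingers":0.28},{"dp":[0,0,6],"twist":0,"fingers":0.28},{"dp":[0,0,8],"twist":0,"fingers":0.28},{"dp":[0,0,9.6],"twist":0,"fingers":0.28},{"dp":[0,0,9.6],"twist":0,"fingers":0.28},{"dp":[0,0,9.6],"twist":0,"fingers":0.28}]' && python3 -m jog '[{"dp":[-0.6,0,0],"twist":0,"fingers":0.28},{"dp":[-1.2,0,0],"twist":0,"fingers":0.28},{"dp":[-1.8,0,0],"twist":0,"fingers":0.28},{"dp":[-2.4,0,0],"twist":0,"fingers":0.28},{"dp":[-3,0,0],"twist":0,"fingers":0.28},{"dp":[-3.6,0,0],"twist":0,"fingers":0.28},{"dp":[-4.2,0,0],"twist":0,"fingers":0.28},{"dp":[-4.2,0,0],"twist":0,"fingers":0.28}]'
cat > jar.py <<'E'
from h import *
g=np.array(env.get_obs()['tool_pos'][:2])
for n in ['side','scene']:
    C=cam(n); Wc=cloud(C); hsv=cv2.cvtColor(C['pixels'],cv2.COLOR_BGR2HSV)
    m=(abs(Wc[...,2]-.05)<.004)&(np.hypot(Wc[...,0]-g[0]-.03,Wc[...,1]-g[1]+.018)<.05)&(hsv[...,1]<60)&(hsv[...,2]>130)
    p=Wc[m][:,:2].astype(np.float32)
    if len(p)>5:
        A=np.c_[2*p,np.ones(len(p))]; s=np.linalg.lstsq(A,(p**2).sum(1),rcond=None)[0]
        print(n,len(p),cv2.minEnclosingCircle(p),s[:2],'pixel box',cv2.boundingRect(m.astype(np.uint8)))
o=env.get_obs(); print(np.round(o['tool_pos'],4),o['force'])
E
python3 jar.py
```

```text
time_s: 2.75
tool_pos: [0.445, 0.2805, 0.0177]
tool_rot: [179.9, 0.1, 149.4]
force: [0.4, 0.1, -0.1]
grip_width: 0.0245
grasp_force: 0.0
time_s: 3.75
tool_pos: [0.4797, 0.2597, 0.017]
tool_rot: [180.0, -0.1, 149.4]
force: [-4.0, 3.1, 2.6]
grip_width: 0.0244
grasp_force: 2.5
side 70 ((0.5126113891601562, 0.23574376106262207), 0.0318010188639164) [0.51022735 0.23787328] pixel box (197, 177, 19, 11)
scene 58 ((0.5033436417579651, 0.24866726994514465), 0.036477167159318924) [0.50856356 0.24358173] pixel box (236, 234, 26, 21)
[0.4797 0.2597 0.0169] [-3.88501022  3.54382609  3.90582695]
```

```bash
python3 -m jog '[{"dp":[-0.7,0,0],"twist":0,"fingers":0.28},{"dp":[-1.4,0,0],"twist":0,"fingers":0.28},{"dp":[-2.1,-0.05,0],"twist":0,"fingers":0.28},{"dp":[-2.8,-0.08,0],"twist":0,"fingers":0.28},{"dp":[-3.5,-0.1,0],"twist":0,"fingers":0.28},{"dp":[-4.2,-0.12,0],"twist":0,"fingers":0.28},{"dp":[-4.9,-0.14,0],"twist":0,"fingers":0.28},{"dp":[-5.4,-0.15,0],"twist":0,"fingers":0.28}]' && python3 -m jog '[{"dp":[-0.6,0,0],"twist":0,"fingers":0.28},{"dp":[-1.2,0,0],"twist":0,"fingers":0.28},{"dp":[-1.8,-0.05,0],"twist":0,"fingers":0.28},{"dp":[-2.4,-0.06,0],"twist":0,"fingers":0.28},{"dp":[-3.0,-0.08,0],"twist":0,"fingers":0.28},{"dp":[-3.6,-0.08,0],"twist":0,"fingers":0.28},{"dp":[-4.0,-0.08,0],"twist":0,"fingers":0.28},{"dp":[-4.0,-0.08,0],"twist":0,"fingers":0.28}]'
python3 jar.py
```

```text
time_s: 4.85
tool_pos: [0.5246, 0.2312, 0.0169]
tool_rot: [-180.0, -0.1, 149.5]
force: [-6.1, 4.5, 5.4]
grip_width: 0.0244
grasp_force: 4.0
time_s: 5.85
tool_pos: [0.559, 0.2099, 0.0169]
tool_rot: [180.0, -0.1, 149.4]
force: [-4.3, 3.4, 4.5]
grip_width: 0.0245
grasp_force: 3.2
side 60 ((0.5924080610275269, 0.19196546077728271), 0.03303224965929985) [0.59017823 0.18888519] pixel box (230, 176, 18, 10)
scene 43 ((0.5860987901687622, 0.19709321856498718), 0.027466358616948128) [0.58716373 0.19614284] pixel box (220, 215, 24, 12)
[0.559  0.2099 0.0169] [-3.87088462  3.20408177  4.01939936]
```

```bash
python3 -m jog '[{"dp":[-0.2,0,0],"twist":0,"fingers":0.28},{"dp":[-0.4,0,0],"twist":0,"fingers":0.28},{"dp":[-0.6,0,0],"twist":0,"fingers":0.28},{"dp":[-0.8,0,0],"twist":0,"fingers":0.28},{"dp":[-0.9,0,0],"twist":0,"fingers":0.28},{"dp":[-1.0,0,0],"twist":0,"fingers":0.28},{"dp":[-1.0,0,0],"twist":0,"fingers":0.28}]' && python3 -m jog '[{"dp":[-0.1,0,0],"twist":0,"fingers":0.28},{"dp":[-0.2,0,0],"twist":0,"fingers":0.28},{"dp":[-0.2,0,0],"twist":0,"fingers":0.28},{"dp":[-0.2,0,0],"twist":0,"fingers":0.28}]'
```

```text
time_s: 6.82
tool_pos: [0.5668, 0.2054, 0.0169]
tool_rot: [-180.0, -0.2, 149.5]
force: [-6.4, 3.4, 5.1]
grip_width: 0.024
grasp_force: 4.0
time_s: 7.32
tool_pos: [0.5682, 0.2046, 0.0169]
tool_rot: [-180.0, -0.2, 149.5]
force: [-6.8, 4.1, 5.7]
grip_width: 0.024
grasp_force: 4.4
```

```bash
python3 -m jog '[{"dp":[-0.1,0,0],"twist":0,"fingers":0.28},{"dp":[-0.2,0,0],"twist":0,"fingers":0.28},{"dp":[-0.3,0,0],"twist":0,"fingers":0.28},{"dp":[-0.3,0,0],"twist":0,"fingers":0.28}]'; python3 -m jog '[{"dp":[-0.1,0,0],"twist":0,"fingers":0.28},{"dp":[-0.2,0,0],"twist":0,"fingers":0.28},{"dp":[-0.3,0,0],"twist":0,"fingers":0.28},{"dp":[-0.3,0,0],"twist":0,"fingers":0.28}]'
```

```text
time_s: 7.82
tool_pos: [0.5683, 0.2046, 0.0169]
tool_rot: [-179.9, -0.4, 149.6]
force: [-14.5, 6.3, 9.6]
grip_width: 0.0247
grasp_force: 7.0
time_s: 8.32
tool_pos: [0.5684, 0.2046, 0.0168]
tool_rot: [-179.8, -0.7, 149.6]
force: [-18.2, 7.5, 14.1]
grip_width: 0.0244
grasp_force: 9.8
```

The force rose with no further motion, so the jar is seated at home. I'll back off, rise, and go to the knob.

```bash
python3 -m jog '[{"dp":[1.5,0,0],"twist":0,"fingers":0.28},{"dp":[4,0,0],"twist":0,"fingers":0.28},{"dp":[6,0,0],"twist":0,"fingers":0.28},{"dp":[6,0,-4],"twist":0,"fingers":0.28},{"dp":[6,0,-8],"twist":0,"fingers":0.28},{"dp":[6,0,-11],"twist":0,"fingers":0.12},{"dp":[6,0,-11],"twist":0,"fingers":0.12}]' && python3 - <<'E'
from h import *
o=env.get_obs(); print(np.round(o['qpos'],1), np.round(o['tool_pos'],4),np.round(o['tool_rot'],1))
for n in ['scene','side']: 
    C=cam(n); W=cloud(C); np.savez(n+'3.npz',**C)
    hsv=cv2.cvtColor(C['pixels'],cv2.COLOR_BGR2HSV)
    m=(abs(W[...,2]-.05)<.004)&(np.hypot(W[...,0]-.5996,W[...,1]-.1862)<.045)
    p=W[m][:,:2].astype(np.float32); A=np.c_[2*p,np.ones(len(p))]; s=np.linalg.lstsq(A,(p**2).sum(1),rcond=None)[0]
    print(n,len(p),cv2.minEnclosingCircle(p),s[:2])
    m=(W[...,2]>.046)&(W[...,2]<.065)&(np.hypot(W[...,0]-.4445,W[...,1]-.1278)<.03); print('knob',m.sum(),W[m].mean(0),cv2.minEnclosingCircle(W[m][:,:2].astype(np.float32)))
E
```

```text
time_s: 9.2
tool_pos: [0.5259, 0.2305, 0.1295]
tool_rot: [179.7, 0.3, 149.4]
force: [0.2, 0.1, -1.1]
grip_width: 0.0138
grasp_force: 0.0
[-10.8  13.6 -17.8 100.7   4.6  66.1  29.4] [0.5259 0.2305 0.1295] [179.7   0.3 149.4]
scene 180 ((0.5976113080978394, 0.1868605613708496), 0.03133408725261688) [0.59727319 0.18759129]
knob 65 [0.44281649 0.13246045 0.05380052] ((0.4439195692539215, 0.12982985377311707), 0.010896836407482624)
side 98 ((0.6015211939811707, 0.18826010823249817), 0.03542487323284149) [0.59931919 0.18441611]
knob 44 [0.4431295  0.12280588 0.0539249 ] ((0.44421473145484924, 0.12519751489162445), 0.010015832260251045)
```

The jar reads (0.598, 0.187), which is home, and the knob is at (0.444, 0.1275). Next I move behind the knob.

```bash
python3 -m jog '[{"dp":[1,-3,0],"twist":10,"fingers":0.115},{"dp":[2,-6,0],"twist":20,"fingers":0.115},{"dp":[3,-9,0],"twist":30,"fingers":0.115},{"dp":[4.2,-11.3,0],"twist":35.4,"fingers":0.115},{"dp":[4.2,-11.3,3],"twist":35.4,"fingers":0.115},{"dp":[4.2,-11.3,6],"twist":35.4,"fingers":0.115},{"dp":[4.2,-11.3,8.4],"twist":35.4,"fingers":0.115},{"dp":[4.2,-11.3,8.4],"twist":35.4,"fingers":0.115}]' ; python3 - <<'E'
from h import *
C=cam('side'); cv2.imwrite('pics/s4.png',cv2.resize(C['pixels'][120:230,150:290],(764,600),interpolation=2))
E
```

```text
time_s: 10.3
tool_pos: [0.4272, 0.153, 0.0396]
tool_rot: [-179.6, -0.0, 114.0]
force: [-0.0, -0.3, 0.4]
grip_width: 0.01
grasp_force: 0.0
```

View pics/s4.png

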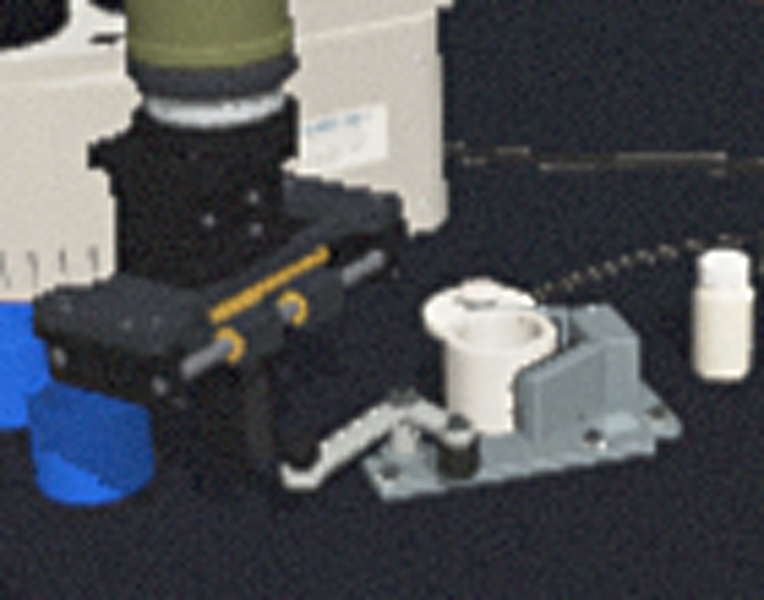

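The jar is seated in the vee at crop (500,370), the knob at (300,455) and the fingers just behind it, in side view. Next I work out the arc waypoints in tool axes.

```bash
cat > arc.py <<'E'
import sys
from h import *
def main(ths,off=.0182,z=.046):
    o=env.get_obs(); p=np.array(o['tool_pos']); psi=np.radians(o['tool_rot'][2]); print(p.round(4),np.round(o['tool_rot'],1),np.round(o['force'],1),np.round(o['qpos'],0))
    X=np.array([np.cos(psi),np.sin(psi)]); Y=np.array([np.sin(psi),-np.cos(psi)])
    for th in ths:
        t=np.radians(th); r=np.array([np.cos(t),np.sin(t)]); tg=np.array([-r[1],r[0]])
        P=np.array([.5222,.1622])+.085*r-off*tg; d=P-p[:2]
        print(th,'dp',(100*np.r_[d@X,d@Y,p[2]-z]).round(2),'twist',round((np.degrees(psi)-(th-90)+180)%360-180,1))
main([float(a) for a in sys.argv[1:]])
E
python3 arc.py 202 204 211 218 225 232 239 246
```

```text
[0.4286 0.1536 0.0411] [-179.8   -0.   114. ] [-0.5  0.1  0.3] [ -9.   6. -14. 121.   2.  54.  -1.]
202.0 dp [-0.91  0.46 -0.49] twist 2.0
204.0 dp [-1.2   0.4  -0.49] twist 0.0
211.0 dp [-2.25  0.24 -0.49] twist -7.0
218.0 dp [-3.31  0.21 -0.49] twist -14.0
225.0 dp [-4.37  0.31 -0.49] twist -21.0
232.0 dp [-5.41  0.54 -0.49] twist -28.0
239.0 dp [-6.41  0.89 -0.49] twist -35.0
246.0 dp [-7.36  1.36 -0.49] twist -42.0
```

```bash
python3 -m jog '[{"dp":[0,0.3,-0.2],"twist":0,"fingers":0.115},{"dp":[0,0.3,-0.2],"twist":0,"fingers":0.115},{"dp":[0,0.3,-0.2],"twist":0,"fingers":0.115},{"dp":[0,0.3,-0.2],"twist":0,"fingers":0.115}]'; python3 arc.py 204 211 218 225 232 239
```

```text
time_s: 10.85
tool_pos: [0.433, 0.1555, 0.0449]
tool_rot: [180.0, 0.0, 114.0]
force: [0.5, 0.6, -0.5]
grip_width: 0.0101
grasp_force: 0.0
[0.433  0.1555 0.0449] [180.   0. 114.] [ 0.5  0.6 -0.5] [ -9.   6. -14. 120.   2.  54.  -1.]
204.0 dp [-1.2  -0.08 -0.11] twist -0.0
211.0 dp [-2.25 -0.24 -0.11] twist -7.0
218.0 dp [-3.31 -0.27 -0.11] twist -14.0
225.0 dp [-4.36 -0.17 -0.11] twist -21.0
232.0 dp [-5.4   0.06 -0.11] twist -28.0
239.0 dp [-6.4   0.41 -0.11] twist -35.0
```

```bash
python3 -m jog '[{"dp":[-0.6,-0.1,-0.1],"twist":0,"fingers":0.115},{"dp":[-1.2,-0.1,-0.1],"twist":0,"fingers":0.115},{"dp":[-1.7,-0.2,-0.1],"twist":-3.5,"fingers":0.115},{"dp":[-2.25,-0.25,-0.1],"twist":-7,"fingers":0.115},{"dp":[-2.8,-0.27,-0.1],"twist":-10.5,"fingers":0.115},{"dp":[-3.3,-0.27,-0.1],"twist":-14,"fingers":0.115},{"dp":[-3.85,-0.25,-0.1],"twist":-17.5,"fingers":0.115},{"dp":[-4.35,-0.17,-0.1],"twist":-21,"fingers":0.115}]'; python3 arc.py 225 230 235 240 245 250 255 260 265
```

```text
time_s: 11.85
tool_pos: [0.4481, 0.1153, 0.0454]
tool_rot: [-179.9, -0.1, 135.1]
force: [-2.4, 1.4, 3.3]
grip_width: 0.0101
grasp_force: 1.5
[0.4481 0.1153 0.0454] [-1.799e+02 -1.000e-01  1.351e+02] [-2.4  1.4  3.3] [ -5.   6. -13. 120.   2.  54.  26.]
225.0 dp [-0.1   0.05 -0.06] twist 0.1
230.0 dp [-0.85 -0.07 -0.06] twist -4.9
235.0 dp [-1.61 -0.14 -0.06] twist -9.9
240.0 dp [-2.36 -0.13 -0.06] twist -14.9
245.0 dp [-3.12 -0.06 -0.06] twist -19.9
250.0 dp [-3.87  0.07 -0.06] twist -24.9
255.0 dp [-4.6   0.27 -0.06] twist -29.9
260.0 dp [-5.31  0.54 -0.06] twist -34.9
265.0 dp [-5.99  0.86 -0.06] twist -39.9
```

Contact force is about 3 N, as expected. I'll continue round the arc.

```bash
python3 -m jog '[{"dp":[-0.8,-0.1,0],"twist":-5,"fingers":0.115},{"dp":[-1.55,-0.15,0],"twist":-10,"fingers":0.115},{"dp":[-2.3,-0.15,0],"twist":-15,"fingers":0.115},{"dp":[-3.05,-0.1,0],"twist":-20,"fingers":0.115},{"dp":[-3.8,0.03,0],"twist":-25,"fingers":0.115},{"dp":[-4.5,0.22,0],"twist":-30,"fingers":0.115},{"dp":[-5.25,0.5,0],"twist":-35,"fingers":0.115},{"dp":[-5.9,0.8,0],"twist":-40,"fingers":0.115}]'; python3 arc.py 265 270 275 280 285 290 295 300
```

```text
time_s: 12.85
tool_pos: [0.4951, 0.0783, 0.0451]
tool_rot: [-180.0, -0.2, 175.1]
force: [-3.7, 0.9, 1.7]
grip_width: 0.0099
grasp_force: 1.6
[0.4951 0.0783 0.0451] [-180.    -0.2  175.1] [-3.7  0.9  1.7] [  1.  11. -14. 115.   3.  55.  71.]
265.0 dp [-0.15  0.09 -0.09] twist 0.1
270.0 dp [-0.9  -0.03 -0.09] twist -4.9
275.0 dp [-1.65 -0.1  -0.09] twist -9.9
280.0 dp [-2.41 -0.09 -0.09] twist -14.9
285.0 dp [-3.17 -0.02 -0.09] twist -19.9
290.0 dp [-3.91  0.11 -0.09] twist -24.9
295.0 dp [-4.65  0.31 -0.09] twist -29.9
300.0 dp [-5.36  0.57 -0.09] twist -34.9
```

```bash
python3 -m jog '[{"dp":[-0.8,-0.05,0],"twist":-5,"fingers":0.115},{"dp":[-1.55,-0.1,0],"twist":-10,"fingers":0.115},{"dp":[-2.3,-0.1,0],"twist":-15,"fingers":0.115},{"dp":[-3.05,-0.03,0],"twist":-20,"fingers":0.115},{"dp":[-3.6,0.05,0],"twist":-23,"fingers":0.115},{"dp":[-4.0,0.15,0],"twist":-26,"fingers":0.115},{"dp":[-4.35,0.25,0],"twist":-28,"fingers":0.115},{"dp":[-4.35,0.25,0],"twist":-28,"fingers":0.115}]'; python3 arc.py 290 292 294 296 298 300 302
```

```text
time_s: 13.85
tool_pos: [0.5394, 0.0765, 0.045]
tool_rot: [-180.0, -0.1, -157.1]
force: [-2.2, -2.0, 0.4]
grip_width: 0.0098
grasp_force: 1.7
[0.5394 0.0765 0.045 ] [-1.800e+02 -1.000e-01 -1.571e+02] [-2.2 -2.   0.4] [  3.  16. -16. 109.   5.  56.  98.]
290.0 dp [ 0.5   0.17 -0.1 ] twist 2.9
292.0 dp [ 0.2  0.1 -0.1] twist 0.9
294.0 dp [-0.09  0.03 -0.1 ] twist -1.1
296.0 dp [-0.39 -0.02 -0.1 ] twist -3.1
298.0 dp [-0.69 -0.06 -0.1 ] twist -5.1
300.0 dp [-0.99 -0.09 -0.1 ] twist -7.1
302.0 dp [-1.3  -0.11 -0.1 ] twist -9.1
```

```bash
python3 -m jog '[{"dp":[-0.25,0,0],"twist":-2,"fingers":0.115},{"dp":[-0.5,-0.03,0],"twist":-4,"fingers":0.115},{"dp":[-0.75,-0.06,0],"twist":-5.5,"fingers":0.115},{"dp":[-0.75,-0.06,0],"twist":-5.5,"fingers":0.115}]'; python3 -m jog '[{"dp":[-0.2,0,0],"twist":-1,"fingers":0.115},{"dp":[-0.4,0,0],"twist":-2,"fingers":0.115},{"dp":[-0.4,0,0],"twist":-2,"fingers":0.115}]';python3 arc.py 294 296 298 300 302
```

```text
time_s: 14.35
tool_pos: [0.5468, 0.0784, 0.0451]
tool_rot: [-179.9, -0.1, -151.5]
force: [-2.1, -4.8, -1.1]
grip_width: 0.0099
grasp_force: 2.5
time_s: 14.72
tool_pos: [0.5499, 0.0796, 0.0451]
tool_rot: [-179.9, -0.2, -149.5]
force: [-2.8, -5.7, -0.2]
grip_width: 0.0097
grasp_force: 3.4
[0.5499 0.0796 0.0451] [-179.9   -0.2 -149.5] [-2.8 -5.7 -0.2] [  4.  17. -17. 107.   6.  57. 105.]
294.0 dp [ 0.97  0.28 -0.09] twist 6.5
296.0 dp [ 0.68  0.19 -0.09] twist 4.5
298.0 dp [ 0.39  0.11 -0.09] twist 2.5
300.0 dp [ 0.09  0.04 -0.09] twist 0.5
302.0 dp [-0.2  -0.02 -0.09] twist -1.5
```

```bash
python3 -m jog '[{"dp":[-0.15,0,0],"twist":0,"fingers":0.115},{"dp":[-0.3,0,0],"twist":-1,"fingers":0.115},{"dp":[-0.4,0,0],"twist":-1,"fingers":0.115},{"dp":[-0.4,0,0],"twist":-1,"fingers":0.115}]'; python3 -m jog '[{"dp":[-0.15,0,0],"twist":0,"fingers":0.115},{"dp":[-0.3,0,0],"twist":0,"fingers":0.115},{"dp":[-0.3,0,0],"twist":0,"fingers":0.115}]'
```

```text
time_s: 15.22
tool_pos: [0.5504, 0.0796, 0.0448]
tool_rot: [-180.0, -0.6, -148.6]
force: [-10.3, -9.6, 6.5]
grip_width: 0.0102
grasp_force: 7.3
time_s: 15.6
tool_pos: [0.5507, 0.0798, 0.0445]
tool_rot: [-180.0, -0.9, -148.6]
force: [-17.1, -12.1, 11.8]
grip_width: 0.0101
grasp_force: 10.3
```

Firmly at the stop, at about 21 N. I'll back off, rise and check.

```bash
python3 -m jog '[{"dp":[1,0,0],"twist":0,"fingers":0.115},{"dp":[3,0,0],"twist":0,"fingers":0.115},{"dp":[4.5,0,0],"twist":0,"fingers":0.115},{"dp":[4.5,0,-5],"twist":0,"fingers":0.115},{"dp":[4.5,0,-10],"twist":0,"fingers":0.115},{"dp":[4.5,3,-16],"twist":0,"fingers":0.115},{"dp":[4.5,3,-18],"twist":0,"fingers":0.115},{"dp":[4.5,3,-18],"twist":0,"fingers":0.115}]'; python3 - <<'E'
from h import *
S=[]
for n in ['scene','side']: 
    C=cam(n); W=cloud(C)
    m=(abs(W[...,2]-.05)<.004)&(np.hypot(W[...,0]-.5996,W[...,1]-.1862)<.037)
    p=W[m][:,:2].astype(np.float32); A=np.c_[2*p,np.ones(len(p))]; s=np.linalg.lstsq(A,(p**2).sum(1),rcond=None)[0]
    print(n,len(p),cv2.minEnclosingCircle(p),s[:2])
    m=(W[...,2]>.046)&(W[...,2]<.065)&(np.hypot(W[...,0]-.565,W[...,1]-.088)<.03)
    if m.sum(): k=cv2.minEnclosingCircle(W[m][:,:2].astype(np.float32)); v=np.array(k[0])-[.5222,.1622]; print('knob',k,'q',np.radians(np.degrees(np.arctan2(v[1],v[0]))%360+15.4-210))
    S.append(cv2.resize(C['pixels'][150:270,180:340] if n=='scene' else C['pixels'][140:260,150:310],(400,300),interpolation=2))
cv2.imwrite('pics/end.png',np.hstack(S))
E
```

```text
time_s: 16.6
tool_pos: [0.5042, 0.0889, 0.2283]
tool_rot: [-179.8, 0.4, -148.4]
force: [-0.2, -0.1, -0.9]
grip_width: 0.01
grasp_force: 0.0
scene 176 ((0.6002259850502014, 0.187630295753479), 0.031358860433101654) [0.599158   0.18820026]
knob ((0.5622843503952026, 0.0918952152132988), 0.010710564441978931) q 1.834160823537961
side 99 ((0.6023170351982117, 0.18465279042720795), 0.03196987509727478) [0.60038446 0.18422114]
knob ((0.5641742944717407, 0.08635160326957703), 0.010232910513877869) q 1.8214259811895535
```

View pics/end.png

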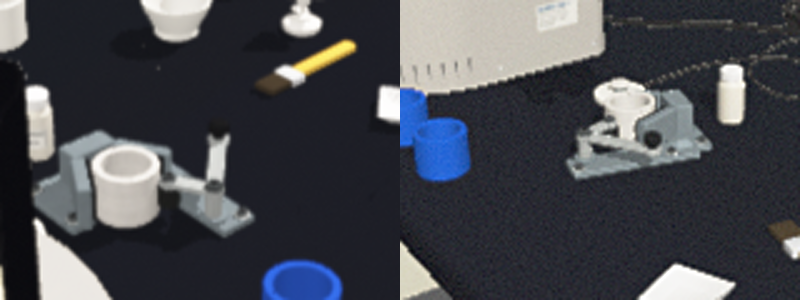

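The jar sits home at (127,185) in the left view, with the roller arm against it at (170,190) and the knob at the stop, q about 1.83. The robot is clear and the bystanders haven't moved, so I'm handing in.

```bash
python3 -c "
from cell import env
print(env.sign_off())"
```

```text
the job is handed in; nothing more can be done
None
```

I pushed the jar fully home in the vee and clamped it with the lever at its stop (about 1.83 rad by camera), backed the robot clear, and handed the job in at about 17 s; no verdict came back.

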